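Lay the finished parts on their drawings

ROBOT

A 6-joint arm with a two-finger parallel gripper is mounted at the origin on the work surface. World frame = base frame: x ahead of the robot, y to its left, z up, the work surface at z = 0. Lengths are in m, angles in rad, forces in N, time in s.
With the tool pointing down it reaches from about 0.35 to 0.775 m from the base axis. Payload 5.5 kg.
Tool frame: the origin (TCP) lies where the fingers leave the gripper's body, on its centre line; the fingertips stand env.tip_reach ahead of it and the grasp point (between the pads) lies 54 mm ahead of it (env.tip_reach is the distance from the TCP to the fingertips, in m); z points along the fingers, y is the line along which they close (so a half turn about z gives the same grasp; the last joint's range is limited). The gripper opens to 85 mm and grips with 20 to 120 N. Pads are 22 mm wide; open, the fingers measure 114 mm over their backs; the gripper's body (76 mm by 85 mm) begins 54 mm behind the grasp point. The pads swing forward as they close: fully open they stand 13 mm farther back than shut.
Start: joints at [1.079, 0.313, 0.046, 1.304, 0, 1.431], TCP at [0.198, 0.54, 0.304] pointing down, gripper open.
Joint ranges: [-2.76, 2.76], [-0.86, 1.69], [-1.03, 1.26], [-2.2, 2.34], [-1.47, 1.5], [-3.14, 3.14]. Speed limits (rad/s): [2.57, 2.57, 3.14, 3.14, 3.14, 3.14].

INTERFACE

Orientations are given as a unit quaternion [w, x, y, z].
In Python, from workcell import status, optics, hand_in, env gives the robot as it stands.
- The arm moves only by the shell command python3 -m handwheel 'ROWS' [FORCE]. ROWS is a JSON object whose one key "deltas" holds a list of rows, each a list of 5 numbers: the opening, from -1 (shut) to 1 (fully open), then the shift along the tool's x, y, z in units of 40 mm (1.0 is 40 mm), then the turn about the tool's z in units of 10 degrees (1.0 is 10 degrees). In form: {"deltas": [[jaw, x, y, z, roll], ...]}. A call has 1 to 20 rows; each row shifts and turns the commanded pose from where the row before left it, along the tool's axes as they then stand; what a row does not reach is not made up. A row lasts 1/8 s, in which the tool goes at most 62.5 mm and 10.7 degrees, less where a joint would pass 70% of its speed; a pose out of reach is approached as far as the arm can. A call is refused whole if a number of a shift passes 1 or a number of a turn 1, either way. A call with a gripper value outside its range is refused whole. The fingers move at their own pace and stop on an object; FORCE is the grip in N (left out, the last holds). Time passes only in rows, so rows that do not move let the fingers close. It gives the time, the measured TCP pose, the force, the opening and the grip force at its end, in the units of the state.
- status.get_state(): the state, without advancing time (a new reading comes with each control period).
- optics.read_camera(name): name is "scene" or "top" or "wrist"; returns a dict with "frame" (384x512x3 uint8, red, green, blue), "depth" (384x512 float32, m along the optical axis (not along the pixel's ray), 0 where there is no reading), "vfov" (degrees; the focal length in pixels is half the picture's height over the tangent of half this angle, whatever the lens; pixels are square), "cx", "cy" (the principal point, pixels), "origin" and "attitude" of the camera in the world. Camera axes: x right, y down, z forward; pixel columns grow to the right and rows downward; lengths in m; the calibration is good to about 2 mm. A picture is of the moment at which its call begins.
- hand_in(): hands the job in; it is judged then, once.
The state is a dict: "clock": time; "joint_pos": joint angles; "qvel": joint speeds; "tau": joint torques, N m; "tcp_pos": TCP position; "orientation": TCP orientation; "wrist_force": force on the tool from outside, world axes, zero at the start; "ft_torque": the same for the moment, N m; "finger_gap": finger opening in m; "grip_force": force on a finger pad.
Only numpy, scipy, OpenCV 4.12 (cv2) and the standard library are available. Lean on these libraries where they do the work, as an engineer would, in place of code of your own. Each camera call takes 0.05 s, during which the arm holds its last target. There are 200 camera calls.

TASK

Lay the parts out for inspection: put each of the four finished parts (large collar, small collar, hexagonal nut, clamp bar) flat on the drawing sheet that shows it, centred on its full-size outline and turned so that its sides follow the drawn ones. Set the parts down gently rather than dropping them, and leave the stepped spigot and the caliper where they are.

Things in the scene. Friction and masses are not known exactly. Their poses are not given: they have to be found in the camera images.
- large_collar: Large brass collar (thick ring) lying flat: outside diameter 58 mm, bore 30 mm, 28 mm high, about 0.46 kg. Origin: centre of its underside; z up along the bore.
- small_collar: Small brass collar (thick ring) lying flat: outside diameter 40 mm, bore 20 mm, 22 mm high, about 0.18 kg. Origin: centre of its underside; z up along the bore.
- hex_nut: Plain steel hexagonal nut blank lying flat: 46 mm across flats (53 mm across corners), open six-sided bore 26 mm across flats, 22 mm high, about 0.24 kg. Origin: centre of its underside; z up; its x axis is square to one pair of flats (so are the directions 60 degrees either way).
- clamp_bar: Brass clamp bar lying flat: 84 mm long (x) by 24 mm wide (y) by 22 mm high (z), with two upright 9 mm holes 28 mm either side of its centre, about 0.35 kg; both ends are alike. Origin: centre of its underside.
- sheet_large_collar: Drawing sheet, white card 96 x 96 mm, 2 mm thick, fixed flat on the bench, with, centred on it, full size in dark line, the plan of the large collar: circles of 58 and 30 mm. Origin: centre of its underside; z up.
- sheet_small_collar: Drawing sheet, white card 96 x 96 mm, 2 mm thick, fixed flat on the bench, with, centred on it, full size in dark line, the plan of the small collar: circles of 40 and 20 mm. Origin: centre of its underside; z up.
- sheet_hex_nut: Drawing sheet, white card 96 x 96 mm, 2 mm thick, fixed flat on the bench, with, centred on it, full size in dark line, the plan of the hexagonal nut: two hexagons, the outer 46 mm across flats. Its x axis is square to one pair of the drawn flats. Origin: centre of its underside; z up.
- sheet_clamp_bar: Drawing sheet, white card 96 x 96 mm, 2 mm thick, fixed flat on the bench, with, centred on it, full size in dark line, the plan of the clamp bar: an 84 x 24 mm rectangle, long along the sheet's x axis, with two 9 mm holes. Origin: centre of its underside; z up.
- spigot: Bystander: stepped brass spigot standing upright among the parts, 36 mm diameter for 26 mm, then an 18 mm stem, 46 mm high in all, loose. It has no drawing. Origin: centre of its underside.
- caliper: Bystander: steel caliper lying flat on the far side of the bench, 200 mm beam along its x axis (roughly along the world's y axis), jaws on one side, 9 mm high, loose. Origin: middle of the beam's underside.
Not all that is in view belongs to the job. Of the things like the hex_nut, leave any that is blue; of the rest the smaller one is meant.

How it is judged:
At the end, for the whole second after the job is handed in: Each of the four parts lies flat on its own sheet, its centre within 10 mm of the outline's centre, released and at rest; the clamp bar is within 0.2 rad of its outline's direction (either way round) and the nut's flats within 0.2 rad of the drawn flats (horizontal distance between large_collar and sheet_large_collar below 0.01 m and z of large_collar in the frame of sheet_large_collar below 0.006 m and angle between each of large_collar, small_collar, hex_nut, clamp_bar's own z axis and vertical below 0.1 rad and linear speed of each of large_collar, small_collar, hex_nut, clamp_bar below 0.02 m/s and angular speed of each of large_collar, small_collar, hex_nut, clamp_bar below 0.2 rad/s and horizontal distance between small_collar and sheet_small_collar below 0.01 m and z of small_collar in the frame of sheet_small_collar below 0.006 m and horizontal distance between hex_nut and sheet_hex_nut below 0.01 m and z of hex_nut in the frame of sheet_hex_nut below 0.006 m and horizontal distance between clamp_bar and sheet_clamp_bar below 0.01 m and z of clamp_bar in the frame of sheet_clamp_bar below 0.006 m and angle between the x axis of clamp_bar and the x axis of sheet_clamp_bar, either way round below 0.2 rad and (angle between the x axis of hex_nut and the x axis of sheet_hex_nut, either way round below 0.2 rad or angle between the x axis of hex_nut and the x axis of sheet_hex_nut, either way round between 0.847198 and 1.2472 rad)); the robot touches nothing.
It fails at once if the spigot is disturbed (moved more than 15 mm) (distance of spigot from where it was at the start of the episode above 0.015 m).
It fails at once if the caliper is disturbed (moved more than 15 mm) (distance of caliper from where it was at the start of the episode above 0.015 m).
It fails at once if a part is dropped: in free fall, touched by nothing, more than 13 mm above its sheet ((height (world z) of large_collar above 0.015 m and contact force between large_collar and anything else below 0.05 N) or (height (world z) of small_collar above 0.015 m and contact force between small_collar and anything else below 0.05 N) or (height (world z) of hex_nut above 0.015 m and contact force between hex_nut and anything else below 0.05 N) or (height (world z) of clamp_bar above 0.015 m and contact force between clamp_bar and anything else below 0.05 N)).
It also fails if it takes over 102 s, if anything falls off the work surface, if the arm or the gripper's body presses on something with over 40 N, if the wrist force passes 120 N, or if a joint passes its speed limit or range.

## Working session

There is one attempt and no reset: what is moved stays moved. The work goes in short steps, Python scripts to look and compute and a shell command to move; the robot and the scene stay as the last step left them, time stands still between calls to the robot, and variables do not carry over. Pictures are saved under pics/ and viewed, at most 14 in all, crops included, and the job is handed in when it is done.

```bash
mkdir -p pics; ls
cat > h.py <<'E'
import numpy as np, cv2
from workcell import status, optics, env
from scipy.spatial.transform import Rotation as R
def q2R(q): return R.from_quat([q[1],q[2],q[3],q[0]]).as_matrix()
def cam(n):
    c=optics.read_camera(n); c['f']=192/np.tan(np.radians(c['vfov'])/2)
    a=np.array(c['attitude']); c['R']=a if a.shape==(3,3) else q2R(a); c['o']=np.array(c['origin']); return c
def cloud(c):
    d=c['depth']; v,u=np.mgrid[:384,:512]
    p=np.stack([(u-c['cx'])/c['f']*d,(v-c['cy'])/c['f']*d,d],-1)
    return p@c['R'].T+c['o']
def save(c,n): cv2.imwrite('pics/'+n,cv2.cvtColor(c['frame'],cv2.COLOR_RGB2BGR))
E
python3 - <<'E'
from h import *
for n in ('top','scene'):
    c=cam(n); save(c,n+'0.png'); print(n,c['o'],c['R'].round(3),c['f'],c['cx'],c['cy'])
    if n=='top': np.savez('top0.npz',P=cloud(c),f=c['frame'])
s=status.get_state(); print(s['tcp_pos'],s['orientation'],s['finger_gap'],env.tip_reach,s['clock'])
print(q2R(s['orientation']).round(3))
E
```

```text
pics
top [ 0.52684758 -0.01395254  1.19618906] [[-0.006 -0.999  0.054]
 [-1.     0.008  0.025]
 [-0.025 -0.054 -0.998]] 355.48038058991006 251.77604910508785 194.11428139269313
scene [ 1.28512489 -0.15171719  0.70120346] [[ 0.249  0.667 -0.702]
 [ 0.968 -0.188  0.165]
 [-0.022 -0.721 -0.693]] 363.1700701228739 257.6188793630665 199.22624113301882
[0.19798329 0.53948338 0.30310261] [-2.44516112e-04  1.74982057e-01  9.84571288e-01 -7.73201493e-04] 0.08568980384835902 0.0726 0.1
[[-0.939  0.345 -0.001]
 [ 0.345  0.939 -0.001]
 [ 0.    -0.002 -1.   ]]
```

View pics/top0.png

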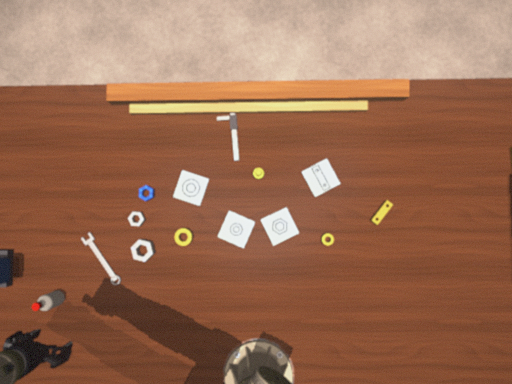

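View pics/scene0.png

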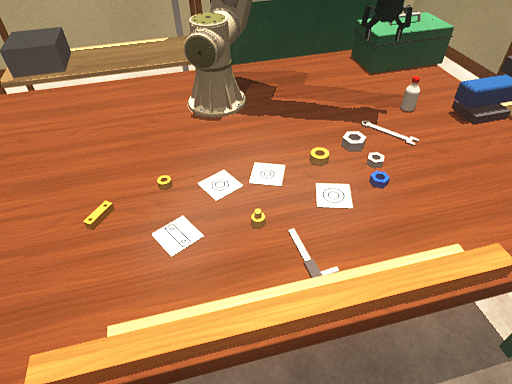

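The top view shows the large collar at (183,237), the small collar at (328,239) and the bar at (382,212). The target nut is the smaller grey one at (136,219). The larger grey nut (142,251) and the blue one (146,193) are distractors. The sheets are at (191,188) for the large collar, (236,229) small collar, (280,226) hex and (321,177) bar. The spigot is at (258,173) and the caliper at (236,135).

Run:
```python
from h import *
z=np.load('top0.npz'); P=z['P']; f=z['f'].astype(int); hsv=cv2.cvtColor(z['f'],cv2.COLOR_RGB2HSV)
print('bench z',np.median(P[200:300,200:400,2]))
objs=dict(Lcol=(183,237,.028),Scol=(328,239,.022),bar=(382,212,.022),nut=(136,219,.022),bignut=(142,251,.022),blue=(146,193,.022),sL=(191,188,.002),sS=(236,229,.002),sH=(280,226,.002),sB=(321,177,.002),spig=(258,173,.03))
c=cam('top')
for k,(u,v,h) in objs.items():
    r=24 if k[0]=='s' and k!='spig' else 15
    sub=np.s_[v-r:v+r+1,u-r:u+r+1]
    H=hsv[sub]; ff=f[sub]
    if k in('Lcol','Scol','bar','spig'): m=(H[...,0]>20)&(H[...,0]<35)&(H[...,1]>120)&(H[...,2]>80)
    elif k=='blue': m=(H[...,0]>100)&(H[...,0]<130)&(H[...,1]>100)
    else: m=(H[...,1]<75)&(H[...,2]>110)
    n,l,st,ce=cv2.connectedComponentsWithStats(m.astype('uint8'))
    lab=1+np.argmax(st[1:,4]); cnt=max(cv2.findContours((l==lab).astype('uint8'),0,2)[0],key=cv2.contourArea)
    pts=(cnt[:,0]+[u-r,v-r]).astype(float)
    d=np.c_[(pts[:,0]-c['cx'])/c['f'],(pts[:,1]-c['cy'])/c['f'],np.ones(len(pts))]@c['R'].T
    W=(c['o']+d*((h-c['o'][2])/d[:,2])[:,None])[:,:2]
    rc=cv2.minAreaRect((W*1000).astype(np.float32)); zz=P[sub][...,2][l==lab]
    print(k,'rect c',np.round(rc[0],1),'size',np.round(rc[1],1),'ang',round(rc[2],1),'z50/90',np.percentile(zz,[50,90]).round(4),'n',st[lab,4])
```

```text
bench z 0.0001841261071641176
Lcol rect c [452.  242.2] size [55.7 52.9] ang 0.2 z50/90 [0.0268 0.0303] n 206
Scol rect c [ 441.2 -229.7] size [39.  39.1] ang 89.0 z50/90 [0.0211 0.0242] n 114
bar rect c [ 527.9 -408.3] size [27.7 86.2] ang 50.5 z50/90 [0.0213 0.0244] n 219
nut rect c [512.5 401.6] size [51.2 54.2] ang 53.2 z50/90 [0.0201 0.0236] n 174
bignut rect c [407.  380.5] size [70.7 76.7] ang 44.8 z50/90 [0.03   0.0334] n 330
blue rect c [598.1 368.2] size [50.2 47.1] ang 0.5 z50/90 [0.0203 0.0243] n 144
sL rect c [615.3 223.2] size [101.7 100.6] ang 71.3 z50/90 [0.0015 0.0049] n 893
sS rect c [474.9  70. ] size [102.3 102. ] ang 66.0 z50/90 [0.0015 0.0046] n 926
sH rect c [483.8 -76. ] size [102.5 101.9] ang 25.9 z50/90 [0.0016 0.0047] n 940
sB rect c [ 646.1 -214.9] size [102.2 102. ] ang 27.4 z50/90 [0.0017 0.0045] n 921
spig rect c [659.2  -5.8] size [37.4 37.3] ang 44.4 z50/90 [0.0259 0.0459] n 112
```

```bash
python3 -m handwheel '{"deltas": [[1,-0.855,-0.05,0.2,0],[1,-0.855,-0.05,0.2,0],[1,-0.855,-0.05,0.2,0],[1,-0.855,-0.05,0.2,0],[1,-0.855,-0.05,0.2,0],[1,-0.855,-0.05,0.2,0],[1,-0.855,-0.05,0.2,0],[1,-0.855,-0.05,0.2,0],[1,-0.855,-0.05,0.2,0],[1,-0.855,-0.05,0.2,0],[1,0,0,0,0],[1,0,0,0,0]]}' 40
python3 - <<'E'
from h import *
c=cam('wrist'); save(c,'w1.png'); np.savez('w1.npz',P=cloud(c),f=c['frame']); s=status.get_state()
print(s['tcp_pos'],q2R(s['orientation']).round(3),s['clock'],env.tip_reach); print(c['o'],c['R'].round(3),c['f'],c['cx'],c['cy'])
E
```

```text
clock: 1.65
tcp_pos: [0.5119, 0.4031, 0.2236]
orientation: [-0.001, 0.175, 0.985, -0.0]
wrist_force: [0.6, -0.0, -0.6]
finger_gap: 0.0857
grip_force: 0.0
[0.51157379 0.4034789  0.2239249 ] [[-0.939  0.344 -0.001]
 [ 0.344  0.939 -0.   ]
 [ 0.001 -0.    -1.   ]] 1.7 0.0726
[0.44581896 0.42682525 0.29428628] [[ 0.344  0.902  0.262]
 [ 0.939 -0.331 -0.097]
 [-0.     0.279 -0.96 ]] 335.0568885915043 258.46287367783947 193.97201609870785
```

View pics/w1.png

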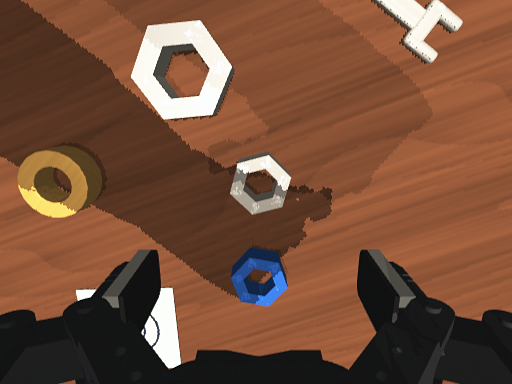

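The wrist view shows the target nut at (261,183), the blue nut at (260,277), the big nut at (183,70) and the large collar at (60,180).

```bash
cat >> h.py <<'E'
def face(P,xy,h,r=.05,tol=.004):
    p=P.reshape(-1,3); p=p[(np.hypot(p[:,0]-xy[0],p[:,1]-xy[1])<r)&(abs(p[:,2]-h)<tol)]
    q=p[:,:2]*1000; ext=lambda a:(q@[np.cos(a),np.sin(a)])
    ths=np.radians(np.arange(0,180,1.))
    lo,hi=np.array([np.percentile(ext(a),[.3,99.7]) for a in ths]).T; w=hi-lo; m=(hi+lo)/2
    A=np.c_[np.cos(ths),np.sin(ths)]; c=np.linalg.lstsq(A,m,rcond=None)[0]
    hexs=[w[i]+w[i+60]+w[i+120] for i in range(60)]
    print(xy,'n',len(p),'centre',c.round(1),'w min/max',w.min().round(1),w.max().round(1),'argmin',int(w.argmin()),'hexflat',int(np.argmin(hexs)),'z',np.median(p[:,2]).round(4))
    return c
def go(x,y,z,yaz,n):
    "rows info: move in tool axes now, to x,y,z (mm); yaw of tool y axis to yaz deg (mod 180)"
    s=status.get_state(); M=q2R(s['orientation']); t=np.array(s['tcp_pos'])*1000
    d=M.T@(np.array([x,y,z])-t)/40; ya=np.degrees(np.arctan2(M[1,1],M[0,1]))
    dr=-(((yaz-ya)+90)%180-90)
    print('now',t.round(1),'yaz',round(ya,1),'shift units',d.round(2),'per row/%d'%n,(d/n).round(3),'roll units',round(dr/10,2),'(alt %.2f)'%(dr/10-18*np.sign(dr)),'j1,j6',np.array(s['joint_pos'])[[0,5]].round(2),'clk',s['clock'],'gap',s['finger_gap'])
E
python3 - <<'E'
from h import *
P=np.load('w1.npz')['P']
face(P,(.5125,.4016),.022,.04); face(P,(.407,.38),.03,.055); face(P,(.452,.242),.028,.05)
go(512,402,78,0,1)
E
```

```text
(0.5125, 0.4016) n 1819 centre [512.5 403.5] w min/max 45.7 50.5 argmin 54 hexflat 55 z 0.0225
(0.407, 0.38) n 5108 centre [408.8 379.4] w min/max 64.9 71.5 argmin 165 hexflat 45 z 0.0318
(0.452, 0.242) n 2944 centre [452.2 244.7] w min/max 55.7 56.7 argmin 22 hexflat 29 z 0.0283
now [511.6 403.5 223.9] yaz 69.9 shift units [-0.02 -0.03  3.65] per row/1 [-0.025 -0.03   3.648] roll units 6.99 (alt -11.01) j1,j6 [0.54 0.9 ] clk 1.7 gap 0.0852729466228936
```

```bash
python3 -m handwheel '{"deltas": [[1,0,0,0.9,0.5],[1,0,0,0.9,0.5],[1,0,0,0.9,0.5],[1,0,0,0.6,0],[1,0,0,0.3,0],[1,0,0,0,0],[-1,0,0,0,0],[-1,0,0,0,0],[-1,0,0,0,0],[-1,0,0,0,0],[-1,0,0,0,0],[-1,0,0,0,0]]}' 50; python3 -c "
from h import *
go(483.8,-76,150,25.9,12)"
```

```text
clock: 3.2
tcp_pos: [0.5131, 0.4037, 0.0815]
orientation: [0.001, 0.302, 0.953, 0.001]
wrist_force: [-0.5, 0.3, 6.8]
finger_gap: 0.0443
grip_force: 52.7
now [513.1 403.7  81.5] yaz 54.8 shift units [ -6.31 -10.22  -1.73] per row/12 [-0.526 -0.852 -0.144] roll units 2.89 (alt -15.11) j1,j6 [0.54 1.16] clk 3.2 gap 0.04426464529178345
```

```bash
python3 -m handwheel '{"deltas": [[-1,0,0,-0.4,0],[-1,0,0,-0.8,0],[-1,0,0,-0.7,0],[-1,-0.526,-0.852,-0.14,0],[-1,-0.526,-0.852,-0.14,0],[-1,-0.526,-0.852,-0.14,0],[-1,-0.526,-0.852,-0.14,0],[-1,-0.526,-0.852,-0.14,0],[-1,-0.526,-0.852,-0.14,0],[-1,-0.526,-0.852,-0.14,0],[-1,-0.526,-0.852,-0.14,0],[-1,-0.526,-0.852,-0.14,0],[-1,-0.526,-0.852,-0.14,0],[-1,-0.526,-0.852,-0.14,0],[-1,-0.526,-0.852,-0.14,0],[-1,0,0,0,0],[-1,0,0,0,0]]}'
python3 - <<'E'
from h import *
c=cam('wrist'); save(c,'w2.png'); np.savez('w2.npz',P=cloud(c),f=c['frame'],o=c['o'],R=c['R'],k=[c['f'],c['cx'],c['cy']])
go(483.8,-76,82,25.9,1)
E
```

```text
clock: 5.32
tcp_pos: [0.4829, -0.0764, 0.2233]
orientation: [-0.0, 0.302, 0.953, 0.0]
wrist_force: [-0.4, 0.3, -1.4]
finger_gap: 0.0448
grip_force: 52.0
now [483.  -75.9 223.1] yaz 54.9 shift units [-0.02  0.01  3.53] per row/1 [-0.021  0.01   3.529] roll units 2.9 (alt -15.10) j1,j6 [-0.32  0.29] clk 5.375 gap 0.044857120803399306
```

View pics/w2.png

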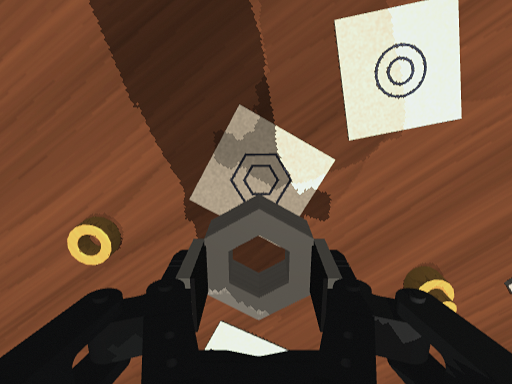

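The drawn hexagon is centred at about (261,180), with one pair of its flats horizontal in the image. The held nut's flats run along the tool's y axis, so it needs a turn of about 30°.

```bash
cat >> h.py <<'E'
def ground(c,uv,h=.002):
    uv=np.atleast_2d(uv).astype(float); d=np.c_[(uv[:,0]-c['cx'])/c['f'],(uv[:,1]-c['cy'])/c['f'],np.ones(len(uv))]@c['R'].T
    return ((c['o']+d*((h-c['o'][2])/d[:,2])[:,None])[:,:2]*1000).round(1)
E
python3 - <<'E'
from h import *
z=np.load('w2.npz'); c=dict(o=z['o'],R=z['R'],f=z['k'][0],cx=z['k'][1],cy=z['k'][2])
g=cv2.cvtColor(z['f'],cv2.COLOR_RGB2GRAY)[150:207,222:302]
m=(g<70).astype('uint8'); n,l,st,ce=cv2.connectedComponentsWithStats(m,connectivity=8)
for i in range(1,n):
    if st[i,4]>25: print(st[i]+[222,150,0,0,0], ground(c,[[222+st[i,0]+st[i,2]/2-.5,150+st[i,1]+st[i,3]/2-.5]]))
print('sheet corners',ground(c,[[240,105],[335,157],[190,201]]),'Ssheet centre',ground(c,[[400,70.5]]))
# held nut angle in image: top face hex via depth
P=z['P']; face(P,(.483,-.076),np.median(P[205:212,255:268,2]),.04,.004)
E
```

```text
[231 153  61  54 734] [[485.4 -75.5]]
sheet corners [[ 422.3  -52.8]
 [ 506.2  -10.6]
 [ 464.5 -140. ]] Ssheet centre [[475.8  70.5]]
(0.483, -0.076) n 7336 centre [481.7 -75.8] w min/max 46.2 66.9 argmin 115 hexflat 55 z 0.1643
```

```bash
python3 -m handwheel '{"deltas": [[-1,-0.035,0.037,0.5,0],[-1,0,0,0.8,0.95],[-1,0,0,0.8,0.95],[-1,0,0,0.6,0.95],[-1,0,0,0.3,0],[-1,0,0,0.2,0],[-1,0,0,0.1,0],[-1,0,0,0.08,0],[-1,0,0,0.05,0],[-1,0,0,0,0]]}'
python3 -c "
from h import *
go(485,-75.5,83,25.9,1)"
```

```text
clock: 6.62
tcp_pos: [0.4853, -0.0762, 0.086]
orientation: [0.0, 0.527, 0.85, 0.0]
wrist_force: [0.2, 0.4, -3.3]
finger_gap: 0.0446
grip_force: 51.9
now [485.3 -76.2  86. ] yaz 26.3 shift units [0.02 0.   0.08] per row/1 [0.02  0.001 0.076] roll units 0.04 (alt -17.96) j1,j6 [-0.32  0.79] clk 6.625 gap 0.04461043916860187
```

```bash
python3 -m handwheel '{"deltas": [[-1,0,0,0.05,0],[-1,0,0,0.03,0],[-1,0,0,0,0]]}'
python3 -m handwheel '{"deltas": [[-0.2,0,0,0,0],[0.2,0,0,0,0],[0.6,0,0,0,0],[1,0,0,0,0],[1,0,0,-0.4,0],[1,0,0,-0.8,0],[1,0,0,-0.8,0],[1,0,0,-0.8,0],[1,0,0,-0.6,0],[1,0,0,0,0]]}'
python3 - <<'E'
from h import *
c=cam('wrist'); save(c,'w3.png'); P=cloud(c); np.savez('w3.npz',P=P,f=c['frame'])
face(P,(.485,-.0755),.024,.04)
go(441.2,-229.7,82,25.9,5)
E
```

```text
clock: 7.0
tcp_pos: [0.4854, -0.0762, 0.0834]
orientation: [0.0, 0.527, 0.85, 0.0]
wrist_force: [-1.1, 0.3, 6.6]
finger_gap: 0.0442
grip_force: 52.7
clock: 8.25
tcp_pos: [0.4864, -0.0765, 0.2205]
orientation: [0.002, 0.527, 0.85, 0.001]
wrist_force: [-0.9, -0.1, -0.3]
finger_gap: 0.0855
grip_force: 0.0
(0.485, -0.0755) n 1893 centre [485.6 -75.7] w min/max 45.6 50.4 argmin 25 hexflat 26 z 0.0244
now [485.7 -76.3 219.1] yaz 26.3 shift units [-2.94 -2.7   3.43] per row/5 [-0.588 -0.541  0.685] roll units 0.04 (alt -17.96) j1,j6 [-0.32  0.79] clk 8.3 gap 0.08524617526930364
```

View pics/w3.png

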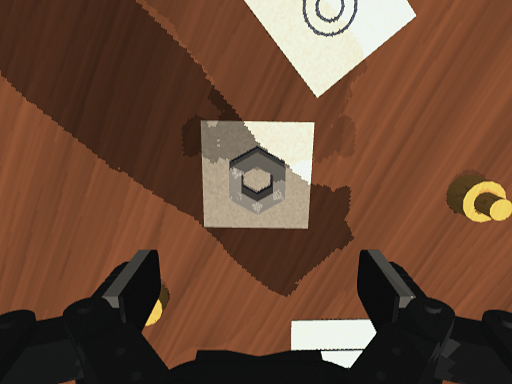

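The nut sits on its outline, centred on the card at (258,180).

```bash
python3 -m handwheel '{"deltas": [[1,-0.588,-0.541,0,0],[1,-0.588,-0.541,0,0],[1,-0.588,-0.541,0.4,0],[1,-0.588,-0.541,0.4,0],[1,-0.588,-0.541,0.4,0],[1,0,0,0.9,0],[1,0,0,0.8,0],[1,0,0,0.35,0],[1,0,0,0.15,0],[1,0,0,0,0],[-1,0,0,0,0],[-1,0,0,0,0],[-1,0,0,0,0],[-1,0,0,0,0],[-1,0,0,0,0],[-1,0,0,0,0],[-1,0,0,0,0]]}' 50
python3 -c "
from h import *
go(475.6,70.4,222,25.9,9)"
```

```text
clock: 10.42
tcp_pos: [0.441, -0.2298, 0.0839]
orientation: [0.001, 0.527, 0.85, 0.0]
wrist_force: [-1.9, 1.5, 6.0]
finger_gap: 0.0378
grip_force: 49.2
now [ 441.  -229.8   83.9] yaz 26.3 shift units [ 6.34  4.11 -3.46] per row/9 [ 0.704  0.457 -0.384] roll units 0.04 (alt -17.96) j1,j6 [-0.64  0.47] clk 10.425 gap 0.03783810197580643
```

```bash
python3 -m handwheel '{"deltas": [[-1,0,0,-0.4,0],[-1,0,0,-0.8,0],[-1,0,0,-0.76,0],[-1,0.704,0.457,-0.15,0],[-1,0.704,0.457,-0.15,0],[-1,0.704,0.457,-0.15,0],[-1,0.704,0.457,-0.15,0],[-1,0.704,0.457,-0.15,0],[-1,0.704,0.457,-0.15,0],[-1,0.704,0.457,-0.2,0],[-1,0.704,0.457,-0.2,0],[-1,0.704,0.457,-0.2,0],[-1,0,0,0,0],[-1,0,0,0,0]]}'
python3 - <<'E'
from h import *
c=cam('wrist'); save(c,'w4.png'); P=cloud(c)
s=status.get_state(); t=s['tcp_pos']
p=P[150:384,180:340].reshape(-1,3); hsv=cv2.cvtColor(c['frame'],cv2.COLOR_RGB2HSV)[150:384,180:340].reshape(-1,3)
br=(hsv[:,0]>18)&(hsv[:,0]<36)&(hsv[:,1]>110)&(p[:,2]>.1); zt=np.percentile(p[br,2],85)
print('ztop',zt,t); face(p[br],t[:2],zt,.04,.003)
g=cv2.cvtColor(c['frame'],cv2.COLOR_RGB2GRAY)
go(475.6,70.4,85.5,25.9,1)
E
```

```text
clock: 12.18
tcp_pos: [0.4751, 0.0704, 0.2208]
orientation: [-0.0, 0.527, 0.85, -0.0]
wrist_force: [-0.4, -0.8, -2.0]
finger_gap: 0.0378
grip_force: 50.6
ztop 0.15825658618617197 [0.47506087 0.07008161 0.22075475]
[0.47506087 0.07008161] n 20 centre [475.9  69.8] w min/max 34.1 38.1 argmin 132 hexflat 5 z 0.1579
now [475.1  70.1 220.8] yaz 26.3 shift units [0.   0.02 3.38] per row/1 [1.000e-03 1.800e-02 3.381e+00] roll units 0.04 (alt -17.96) j1,j6 [-0.02  1.09] clk 12.225 gap 0.03730670032104204
```

View pics/w4.png

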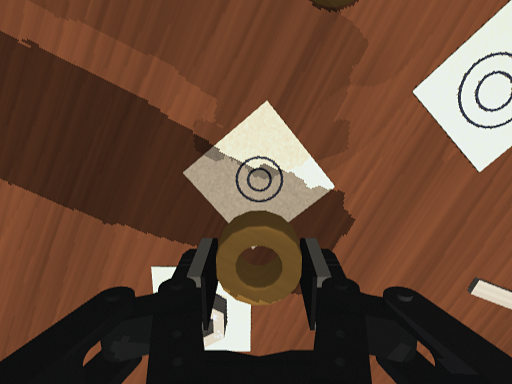

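The sheet drawing is centred at (260,179) and the collar is held centrally at (261,256), both on the tool's line, so I can lower it.

```bash
python3 -m handwheel '{"deltas": [[-1,0,0.02,0.5,0],[-1,0,0,0.9,0],[-1,0,0,0.9,0],[-1,0,0,0.5,0],[-1,0,0,0.2,0],[-1,0,0,0.15,0],[-1,0,0,0.1,0],[-1,0,0,0.07,0],[-1,0,0,0.04,0],[-1,0,0,0.02,0],[-1,0,0,0,0]]}'
python3 -m handwheel '{"deltas": [[-0.2,0,0,0,0],[0.2,0,0,0,0],[0.6,0,0,0,0],[1,0,0,0,0],[1,0,0,-0.4,0],[1,0,0,-0.8,0],[1,0,0,-0.8,0],[1,0,0,-0.8,0],[1,0,0,-0.6,0],[1,0,0,0,0]]}'
python3 - <<'E'
from h import *
c=cam('wrist'); P=cloud(c)
face(P,(.4755,.0704),.024,.035)
go(452.2,244,82,0,5)
E
```

```text
clock: 13.6
tcp_pos: [0.4763, 0.071, 0.086]
orientation: [0.0, 0.527, 0.85, 0.0]
wrist_force: [0.4, -0.3, -2.5]
finger_gap: 0.0374
grip_force: 50.6
clock: 14.85
tcp_pos: [0.4774, 0.0709, 0.2238]
orientation: [0.002, 0.527, 0.85, 0.001]
wrist_force: [0.0, -0.6, 0.0]
finger_gap: 0.0853
grip_force: 0.0
(0.4755, 0.0704) n 1302 centre [476.9  70.1] w min/max 38.1 38.7 argmin 41 hexflat 28 z 0.0243
now [476.6  70.9 222.4] yaz 26.3 shift units [4.15 1.37 3.51] per row/5 [0.83  0.273 0.702] roll units 2.63 (alt -15.37) j1,j6 [-0.02  1.09] clk 14.9 gap 0.08562209185459571
```

```bash
python3 -m handwheel '{"deltas": [[1,0.83,0.274,0,0],[1,0.83,0.274,0,0],[1,0.83,0.274,0.4,0],[1,0.83,0.274,0.4,0],[1,0.83,0.274,0.4,0],[1,0,0,0.9,0],[1,0,0,0.8,0],[1,0,0,0.4,0],[1,0,0,0.15,0],[1,0,0,0,0],[-1,0,0,0,0],[-1,0,0,0,0],[-1,0,0,0,0],[-1,0,0,0,0],[-1,0,0,0,0],[-1,0,0,0,0]]}' 70
python3 -c "
from h import *
go(615.3,223.2,226,25.9,6)"
```

```text
clock: 16.9
tcp_pos: [0.4524, 0.2443, 0.0852]
orientation: [0.001, 0.527, 0.85, 0.001]
wrist_force: [-1.0, -0.8, 5.6]
finger_gap: 0.0545
grip_force: 75.0
now [452.4 244.3  85.2] yaz 26.3 shift units [-2.28  3.43 -3.51] per row/6 [-0.38   0.571 -0.585] roll units 0.04 (alt -17.96) j1,j6 [0.34 1.45] clk 16.9 gap 0.05451928812425612
```

```bash
python3 -m handwheel '{"deltas": [[-1,0,0,-0.4,0],[-1,0,0,-0.8,0],[-1,0,0,-0.8,0],[-1,-0.38,0.571,-0.25,0],[-1,-0.38,0.571,-0.25,0],[-1,-0.38,0.571,-0.25,0],[-1,-0.38,0.571,-0.25,0],[-1,-0.38,0.571,-0.25,0],[-1,-0.38,0.571,-0.26,0],[-1,0,0,0,0],[-1,0,0,0,0]]}'
python3 - <<'E'
from h import *
c=cam('wrist'); save(c,'w5.png'); print(ground(c,[[260,179]]))
go(615.3,223.2,87,25.9,1)
E
```

```text
clock: 18.27
tcp_pos: [0.6139, 0.223, 0.2233]
orientation: [-0.001, 0.527, 0.85, -0.001]
wrist_force: [-1.2, 0.0, -3.8]
finger_gap: 0.0542
grip_force: 75.5
[[615.3 222.7]]
now [613.6 223.  223.3] yaz 26.4 shift units [-0.02  0.05  3.41] per row/1 [-0.018  0.049  3.408] roll units 0.05 (alt -17.95) j1,j6 [0.23 1.34] clk 18.325 gap 0.0543480518911238
```

View pics/w5.png

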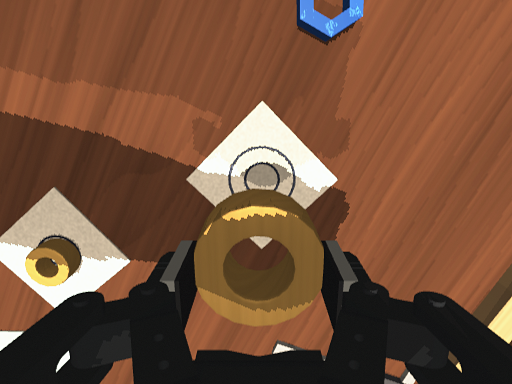

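The drawing's bore circle is at (262,179) and the small collar is in place at lower left. I'll lower the large collar.

```bash
python3 -m handwheel '{"deltas": [[-1,-0.02,0.06,0.5,0],[-1,0,0,0.9,0],[-1,0,0,0.9,0],[-1,0,0,0.5,0],[-1,0,0,0.2,0],[-1,0,0,0.15,0],[-1,0,0,0.1,0],[-1,0,0,0.07,0],[-1,0,0,0.04,0],[-1,0,0,0.04,0],[-1,0,0,0,0]]}'
python3 -m handwheel '{"deltas": [[-0.1,0,0,0,0],[0.3,0,0,0,0],[0.6,0,0,0,0],[1,0,0,0,0],[1,0,0,-0.4,0],[1,0,0,-0.8,0],[1,0,0,-0.8,0],[1,0,0,-0.8,0],[1,0,0,-0.6,0],[1,0,0,0,0]]}'
python3 - <<'E'
from h import *
c=cam('wrist'); P=cloud(c)
face(P,(.6155,.2235),.030,.045)
# bar: via top image points; direction
go(528,-408,222,140.5,18)
E
```

```text
clock: 19.7
tcp_pos: [0.6174, 0.2234, 0.0883]
orientation: [-0.0, 0.527, 0.85, 0.0]
wrist_force: [-0.9, -0.0, -3.7]
finger_gap: 0.0545
grip_force: 75.5
clock: 20.95
tcp_pos: [0.6189, 0.2238, 0.2282]
orientation: [0.002, 0.527, 0.85, 0.002]
wrist_force: [1.2, 0.5, -0.2]
finger_gap: 0.0855
grip_force: 0.0
(0.6155, 0.2235) n 2708 centre [617.5 224. ] w min/max 55.6 56.1 argmin 121 hexflat 0 z 0.0304
now [618.1 223.6 226.1] yaz 26.3 shift units [-13.15  -9.03   0.08] per row/18 [-0.731 -0.501  0.004] roll units 6.58 (alt -11.42) j1,j6 [0.23 1.34] clk 21.0 gap 0.08529270316651698
```

```bash
python3 -m handwheel '{"deltas": [[1,-0.877,-0.602,0,0],[1,-0.877,-0.602,0,0],[1,-0.877,-0.602,0,0],[1,-0.877,-0.602,0,0],[1,-0.877,-0.602,0,0],[1,-0.877,-0.602,0,0],[1,-0.877,-0.602,0,0],[1,-0.877,-0.602,0,0],[1,-0.877,-0.602,0,0],[1,-0.877,-0.602,0,0],[1,-0.877,-0.602,0,0],[1,-0.877,-0.602,0,0],[1,-0.877,-0.602,0,0],[1,-0.877,-0.602,0,0],[1,-0.877,-0.602,0,0],[1,0,0,0,-0.8],[1,0,0,0,-0.8],[1,0,0,0,-0.8],[1,0,0,0,0],[1,0,0,0,0]]}'
python3 - <<'E'
from h import *
c=cam('wrist'); save(c,'w6.png'); P=cloud(c)
x=face(P,(.528,-.408),.022,.055)
p=P.reshape(-1,3); p=p[(abs(p[:,2]-.022)<.004)&(np.hypot(p[:,0]-.528,p[:,1]+.408)<.055)]
print(cv2.minAreaRect((p[:,:2]*1000).astype(np.float32)))
go(x[0],x[1],82,50.5,4)
E
```

```text
clock: 23.5
tcp_pos: [0.527, -0.4081, 0.2234]
orientation: [-0.001, 0.34, 0.94, 0.0]
wrist_force: [-0.0, -0.1, 0.3]
finger_gap: 0.0852
grip_force: 0.0
(0.528, -0.408) n 2594 centre [ 528.6 -409. ] w min/max 23.8 84.2 argmin 51 hexflat 51 z 0.0225
((528.8841552734375, -409.2818603515625), (24.001008987426758, 84.43701934814453), 51.40139389038086)
now [ 527.1 -408.1  223.6] yaz 50.2 shift units [-0.05  0.01  3.54] per row/4 [-0.012  0.002  0.885] roll units -0.03 (alt 17.97) j1,j6 [-0.78 -0.09] clk 23.55 gap 0.08560475428113778
```

View pics/w6.png

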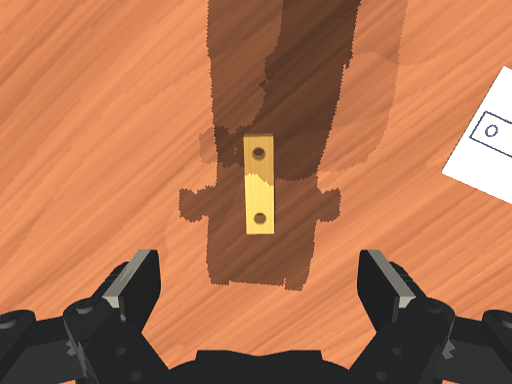

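The bar is at (260,185), lined up with the tool's x axis. Part of its sheet shows at the right edge.

```bash
python3 -m handwheel '{"deltas": [[1,-0.05,0.01,0.9,-0.1],[1,0,0,0.9,0],[1,0,0,0.9,0],[1,0,0,0.5,0],[1,0,0,0.3,0],[1,0,0,0,0],[-1,0,0,0,0],[-1,0,0,0,0],[-1,0,0,0,0],[-1,0,0,0,0],[-1,0,0,0,0],[-1,0,0,0,0],[-1,0,0,0,0],[-1,0,0,0,0]]}' 60
python3 -c "
from h import *
go(646.1,-214.9,224,27.4,7)"
```

```text
clock: 25.3
tcp_pos: [0.5294, -0.4096, 0.0852]
orientation: [0.001, 0.331, 0.944, -0.0]
wrist_force: [-0.9, 2.1, 5.9]
finger_gap: 0.0219
grip_force: 60.1
now [ 529.4 -409.6   85.2] yaz 51.3 shift units [ 0.76  5.62 -3.47] per row/7 [ 0.108  0.803 -0.496] roll units 2.39 (alt -15.61) j1,j6 [-0.78 -0.1 ] clk 25.3 gap 0.02189092591484748
```

```bash
python3 -m handwheel '{"deltas": [[-1,0,0,-0.4,0],[-1,0,0,-0.8,0],[-1,0,0,-0.8,0],[-1,0.108,0.803,-0.25,0],[-1,0.108,0.803,-0.25,0],[-1,0.108,0.803,-0.25,0],[-1,0.108,0.803,-0.25,0],[-1,0.108,0.803,-0.2,0],[-1,0.108,0.803,-0.2,0],[-1,0.108,0.803,-0.1,0],[-1,0,0,0,0],[-1,0,0,0,0]]}'
python3 - <<'E'
from h import *
c=cam('wrist'); save(c,'w7.png'); np.savez('w7.npz',f=c['frame'],o=c['o'],R=c['R'],k=[c['f'],c['cx'],c['cy']])
go(646.1,-214.9,87,27.4,1)
E
```

```text
clock: 26.8
tcp_pos: [0.6455, -0.2149, 0.224]
orientation: [-0.001, 0.331, 0.944, -0.0]
wrist_force: [0.5, -0.5, -2.8]
finger_gap: 0.0221
grip_force: 59.3
now [ 645.3 -215.3  224. ] yaz 51.3 shift units [-0.01  0.02  3.42] per row/1 [-0.013  0.024  3.424] roll units 2.39 (alt -15.61) j1,j6 [-0.44  0.24] clk 26.85 gap 0.02234412179145589
```

View pics/w7.png

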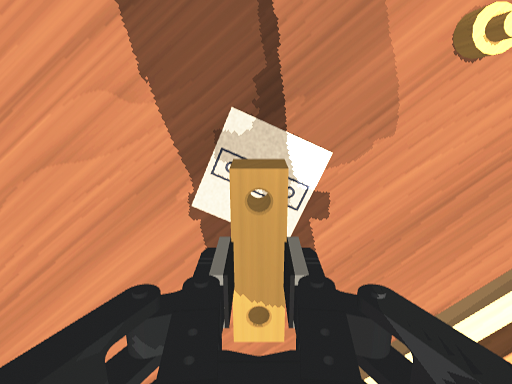

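The drawn bar runs from its hole at (230,167) to its hole at (291,191), so it lies across the held bar.

Run:
```python
from h import *
z=np.load('w7.npz'); c=dict(o=z['o'],R=z['R'],f=z['k'][0],cx=z['k'][1],cy=z['k'][2])
h=ground(c,[[230,167],[291,191]]); print(h,h.mean(0),np.linalg.norm(h[1]-h[0]))
a=np.degrees(np.arctan2(*(h[1]-h[0])[::-1])); print('long az',a)
print(ground(c,[[232,107],[333,153],[192,207]]))
go(h.mean(0)[0],h.mean(0)[1],87,a+90,1)
```

```text
[[ 621.7 -228.7]
 [ 673.2 -199.7]] [ 647.45 -214.2 ] 59.10372238700368
long az 29.384157125951287
[[ 583.2 -194.2]
 [ 668.6 -150. ]
 [ 628.6 -280.1]]
now [ 645.3 -215.3  224. ] yaz 51.3 shift units [-0.03  0.06  3.42] per row/1 [-0.028  0.059  3.424] roll units -6.81 (alt 11.19) j1,j6 [-0.44  0.24] clk 26.85 gap 0.02234412179145589
```

```bash
python3 -m handwheel '{"deltas": [[-1,-0.03,0.05,0,0],[-1,0,0,0.2,-0.95],[-1,0,0,0.3,-0.95],[-1,0,0,0.3,-0.95],[-1,0,0,0.4,-0.95],[-1,0,0,0.4,-0.95],[-1,0,0,0.4,-0.95],[-1,0,0,0.4,-0.9],[-1,0,0,0.4,0],[-1,0,0,0.2,0],[-1,0,0,0.15,0],[-1,0,0,0.1,0],[-1,0,0,0.07,0],[-1,0,0,0.04,0],[-1,0,0,0.02,0],[-1,0,0,0,0]]}'
python3 -c "
from h import *
go(647.3,-214.7,87,117.5,1)"
```

```text
clock: 28.85
tcp_pos: [0.6481, -0.2141, 0.0892]
orientation: [0.0, -0.236, 0.972, -0.0]
wrist_force: [0.3, -0.9, -2.0]
finger_gap: 0.0222
grip_force: 59.3
now [ 648.1 -214.1   89.2] yaz 117.3 shift units [ 0.03 -0.    0.06] per row/1 [ 0.025 -0.005  0.055] roll units -0.02 (alt 17.98) j1,j6 [-0.44 -0.91] clk 28.85 gap 0.02218653569631457
```

```bash
python3 -m handwheel '{"deltas": [[-1,0,0,0.04,0],[-1,0,0,0.02,0],[-1,0,0,0,0],[-0.4,0,0,0,0],[0,0,0,0,0],[0.5,0,0,0,0],[1,0,0,0,0],[1,0,0,-0.4,0],[1,0,0,-0.8,0],[1,0,0,-0.8,0],[1,0,0,-0.8,0],[1,0,0,-0.6,0],[1,0,0,0,0],[1,0,0,0,0]]}'
python3 - <<'E'
from h import *
c=cam('wrist'); P=cloud(c)
x=face(P,(.6475,-.2147),.024,.055); c=cam('top'); save(c,'top1.png'); 
f=cv2.resize(c['frame'][150:280,100:420],None,fx=2.5,fy=2.5); cv2.imwrite('pics/top1c.png',f[...,::-1])
E
```

```text
clock: 30.6
tcp_pos: [0.6477, -0.2139, 0.2222]
orientation: [-0.0, -0.236, 0.972, 0.0]
wrist_force: [-0.5, 0.1, -1.3]
finger_gap: 0.0856
grip_force: 0.0
(0.6475, -0.2147) n 2677 centre [ 647.  -215.8] w min/max 23.9 84.7 argmin 118 hexflat 58 z 0.0245
```

View pics/top1c.png

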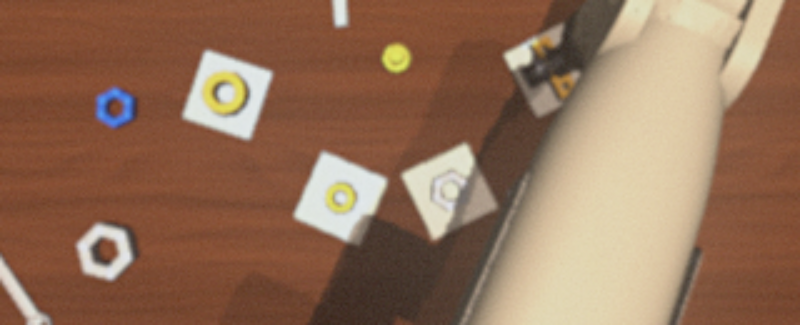

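The large collar, small collar and nut are centred on their sheets at (226,93), (340,197) and (450,190). The bar is under the arm here, but it measures (647.0, −215.8) mm with its long side at 28°, which is on its outline. The spigot at (396,57) hasn't moved.

```bash
python3 -c "
from workcell import hand_in
print(hand_in())"
```

```text
the job is handed in; nothing more can be done
None
```

I set all four parts down on their own sheets. The last measurements put each centre within about 2–3 mm of its outline, with the nut and bar within about 1° of the drawn sides. The spigot and caliper were left alone, and I handed the job in at about 31 s; the hand-in returned no verdict.

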